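# Balance the ballasted crane arm on the post

## Task

The hollow plywood arm for the model crane has a steel weight sealed inside it, out of sight, at an unknown place along its length. Find out by feel where the arm balances, and leave it lying on top of the square steel balancing post, level and steady on its own, right way up. Never let it tip or fall, and leave the other things on the bench where they are.

Things in the scene. Friction and masses are not known exactly. Their poses are not given: they have to be found in the camera images.
- crane_arm: plain plywood box arm 360 long (x) x 40 wide (y) x 32 mm tall (z), dark bands near the ends; dowel stub 12 mm wide, 10 tall on top, 12 mm from its +x end. Origin: centre of underside. Starts flat on the bench, dowel up. 0.59-0.69 kg; the hidden weight is fixed, midway across; balance point up to 95 mm from mid-length, either side. Grip firmly (50 N) across the width or it droops.
- balance_post: post screwed down to the bench: dark wooden base 100 x 100 x 24 mm, with a square steel post 22 x 22 mm upright on its middle; flat top 100 mm above the bench. Origin: centre of the base's underside, z up, x and y along the base's edges. The arm stays up only if its balance point is over the 22 mm square top.
- post_top (a point): centre of the post's flat top, 100 mm above the bench
- screw_tin: bystander: open grey box 60 x 70 x 40 mm near the post; origin centre of underside
- offcut: bystander: pale wooden block 45 x 70 x 35 mm near the post; origin centre of underside
- pencil: bystander: flat red carpenter's pencil 166 x 14 x 8 mm lying beside the arm; origin under the red part's middle, x along its length
- hammer: bystander: hammer lying at the bench's far edge
- try_square: bystander: try square with dark wooden stock 120 mm and steel blade 170 mm, lying on the right
- glue_bottle: bystander: white glue bottle, 60 mm across, 160 mm tall, on the right; origin centre of underside
- tape_measure: bystander: black tape measure 65 x 35 x 60 mm, on the left; origin centre of underside
Not all that is in view belongs to the job. There is more than one size of the balance_post; the job needs the largest.

How it is judged:
By the outcome, as a careful person would: the job done as asked, in the order asked, and still so for the second after the job is handed in, with the robot touching nothing.
It also fails if it takes over 58 s, if anything falls off the work surface, if the arm or the gripper's body presses on something with over 40 N, if the wrist force passes 120 N, or if a joint passes its speed limit or range.

## Robot

A 6-joint arm with a two-finger parallel gripper is mounted at the origin on the work surface. World frame = base frame: x ahead of the robot, y to its left, z up, the work surface at z = 0. Lengths are in m, angles in rad, forces in N, time in s.
With the tool pointing down it reaches from about 0.275 to 0.875 m from the base axis. Payload 12.5 kg.
Tool frame: the origin (TCP) lies at the very end of the fingers, on their centre line; the grasp point (between the pads) lies 19 mm behind it; z points along the fingers, y is the line along which they close (so a half turn about z gives the same grasp; the last joint's range is limited). The gripper opens to 85 mm and grips with 20 to 120 N. Pads are 22 mm wide; open, the fingers measure 114 mm over their backs; the gripper's body (76 mm by 85 mm) begins 54 mm behind the grasp point. The pads swing forward as they close: fully open they stand 13 mm farther back than shut.
Start: joints at [-1.353, 0.351, 1.652, -0, 1.139, -0.085], TCP at [0.164, -0.525, 0.196] pointing down, gripper open.
Joint ranges: [-2.75, 2.75], [-0.79, 2.1], [0.01, 2.65], [-1.57, 4.71], [0.07, 3.14], [-2.87, 2.87]. Speed limits (rad/s): [2.22, 2.22, 2.79, 3.14, 3.14, 3.14].

## Interface

Orientations are given as a 3x3 rotation matrix whose columns are the frame's x, y, z axes.
In Python, from bench import manip gives the robot as it stands. Calls block until the motion is done:
- manip.move_ptp(position, orientation): joint-space move of the TCP to a pose.
- manip.move_l(position, attitude=None, max_speed=0.15): straight line of the TCP; attitude=None keeps the orientation; max_speed is the mean speed in m/s.
- manip.move_j(angles): joint-space move.
- manip.set_gripper(opening, effort=None): opening from 0.0 (shut) to 1.0 (fully open); effort is the grip in N (None keeps the last); returns when the fingers have stopped.
- manip.dwell(seconds).
- manip.inverse_kinematics(position, orientation): joint angles nearest the present ones, or None.
- manip.grab_frame(name): name is "scene" or "top" or "wrist"; returns (picture, depth): 480x640x3 uint8, red, green, blue; 480x640 float32, m along the optical axis (not along the pixel's ray), 0 where there is no reading.
- manip.get_calibration(name): a dict with "camera_matrix" (3x3 intrinsics, pixels), "R" (3x3) and "t" (3): a world point X has camera coordinates R X + t. Camera axes: x right, y down, z forward; pixel columns grow to the right and rows downward; lengths in m; the calibration is good to about 2 mm. A picture is of the moment at which its call begins: read the wrist's pose just before it. get_calibration takes no time and is no camera call; for the wrist camera it gives the pose at the moment of the call.
A pose or a line that the arm cannot do raises manip.Unreachable and nothing moves.
- manip.sign_off(): hands the job in; it is judged then, once.
Trained networks look in the newest picture that a camera, given by its name, has taken for a name from the list of things; names that differ only in an ending like _2 or _b are one class to them, and where a whole thing is asked for, a point or a joint stands for the part that bears it (a point fixed in the world has none). Each returns a list of dicts, best first, with "confidence" (0 to 1); they miss things now and then, are a little off and sometimes report something else, mostly with a low value. They report only what shows in the picture. A call takes as long as a camera call. They do not tell look-alikes from the thing itself.
- manip.look_for(camera, name): "at" ([x, y, z] in m, in world coordinates, good to about 4 mm: the middle of the surface that is visible of it).
Readings, each from a call of its own:
- manip.current_time(): time.
- manip.current_qpos(): joint angles.
- manip.current_joint_vel(): joint speeds.
- manip.current_joint_torque(): joint torques, N m.
- manip.current_ee_pos(): TCP position.
- manip.current_tcp_rot(): TCP orientation.
- manip.current_force(): force on the tool from outside, world axes, zero at the start.
- manip.current_ft_torque(): the same for the moment, N m.
- manip.current_grip_width(): opening from 0.0 (shut) to 1.0 (fully open).
- manip.current_grip_force(): force on a finger pad.
Only numpy, scipy, OpenCV 4.12 (cv2) and the standard library are available. Lean on these libraries where they do the work, as an engineer would, in place of code of your own. Each camera call takes 0.05 s, during which the arm holds its last target. There are 200 camera calls.

## Working session

There is one attempt and no reset: what is moved stays moved. The work goes in short steps, each a Python script; the robot and the scene stay as the last script left them, time stands still between calls to the robot, and variables do not carry over. Pictures are saved under pics/ and viewed, at most 10 in all, crops included, and the job is handed in when it is done.

```bash
mkdir -p pics; ls; cat > h.py <<'E'
import numpy as np, cv2
from bench import manip as m
def shot(cam,name):
    im,d=m.grab_frame(cam); cv2.imwrite(f'pics/{name}.png',im[:,:,::-1]); np.save(f'pics/{name}.npy',d)
    return im,d
def cloud(cam,d):
    c=m.get_calibration(cam);K=np.array(c['camera_matrix']);R=np.array(c['R']);t=np.array(c['t'])
    v,u=np.mgrid[:480,:640]
    P=np.stack([(u-K[0,2])/K[0,0]*d,(v-K[1,2])/K[1,1]*d,d],-1)
    return (P-t)@R
E
python3 - <<'E'
from h import *
np.set_printoptions(precision=4,suppress=True)
im,d=shot('top','top0'); im2,d2=shot('scene','scene0')
cv2.imwrite('pics/both.png',cv2.resize(np.vstack([im,im2]),(800,1200))[:,:,::-1])
for n in ['crane_arm','balance_post','screw_tin','offcut','pencil','hammer','try_square','glue_bottle','tape_measure']:
    for c in ['top']:
        m.look_for
        for r in m.look_for(c,n): print(n,c,np.array(r['at']),round(r['confidence'],2))
print(m.current_time())
E
```

```text
pics
crane_arm top [0.5573 0.2117 0.0286] 0.73
balance_post top [ 0.6537 -0.0598  0.0166] 0.86
balance_post top [ 0.5581 -0.2376  0.0251] 0.82
balance_post top [ 0.4954 -0.0983  0.0184] 0.73
screw_tin top [ 0.6607 -0.2336  0.0032] 0.68
screw_tin top [ 0.5558 -0.2376  0.0227] 0.34
offcut top [ 0.4577 -0.259   0.0355] 0.7
offcut top [0.8048 0.0276 0.0267] 0.51
pencil top [0.5929 0.1082 0.0095] 0.94
pencil top [ 0.4704 -0.4472  0.107 ] 0.46
hammer top [0.8052 0.0292 0.0223] 0.9
try_square top [ 0.6363 -0.455   0.0103] 0.97
glue_bottle top [ 0.4694 -0.4486  0.109 ] 0.59
tape_measure top [0.6694 0.4219 0.0554] 0.89
tape_measure top [ 0.5516 -0.2383  0.0246] 0.57
0.55
```

View pics/top0.png

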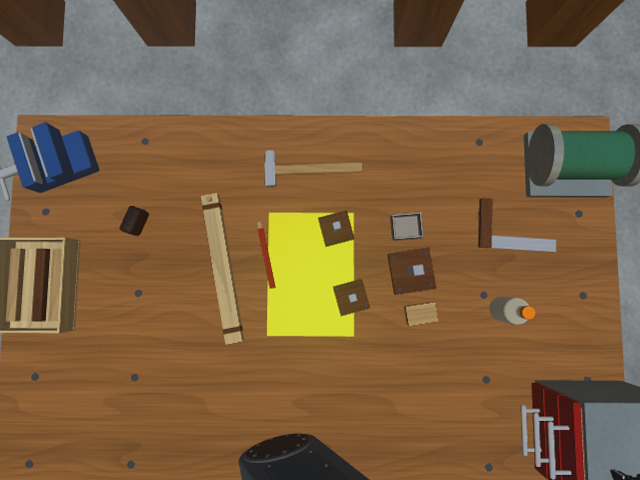

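View pics/scene0.png

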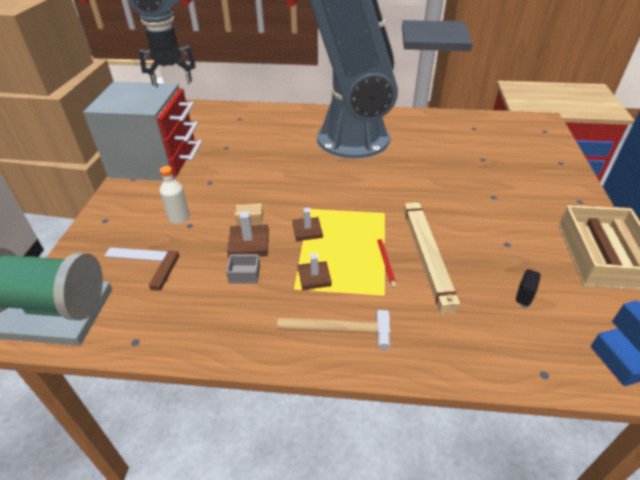

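```bash
python3 - <<'E'
from h import *
np.set_printoptions(precision=4,suppress=True)
d=np.load('pics/top0.npy');P=cloud('top',d);im=cv2.imread('pics/top0.png')
ok=d>0
def rect(mask,lab):
    q=P[mask]
    if len(q)<10: print(lab,len(q));return
    r=cv2.minAreaRect(q[:,:2].astype(np.float32)); print(lab,len(q),'c',np.array(r[0]),'sz',np.array(r[1]),'ang',r[2],'z',np.median(q[:,2]),q[:,2].min(),q[:,2].max())
# components above bench
for lo,hi in [(0.006,0.5),(0.012,0.028),(0.028,0.037),(0.037,0.06),(0.06,0.12)]:
    M=(ok&(P[...,2]>lo)&(P[...,2]<hi)).astype(np.uint8)
    M=cv2.morphologyEx(M,cv2.MORPH_OPEN,np.ones((2,2),np.uint8))
    n,L,s,c=cv2.connectedComponentsWithStats(M)
    for i in range(1,n):
        if s[i,4]>25 and P[L==i][:,0].mean()>0.25: rect(L==i,(lo,c[i].round()))
c=m.get_calibration('top');print(-np.array(c['R']).T@np.array(c['t']))
E
```

```text
(0.006, array([ 49., 160.])) 4568 c [0.7956 0.6133] sz [1.3919 0.2072] ang 75.76107788085938 z 0.0834538258503977 -0.7591388901728684 1.1721440548409592
(0.006, array([581., 162.])) 7512 c [ 0.8202 -0.6459] sz [0.2083 1.3403] ang 17.063304901123047 z 0.13471510211396487 -0.7586302914284402 1.1721440548409592
(0.006, array([305., 170.])) 1261 c [0.6844 0.009 ] sz [0.2415 0.3069] ang 82.7615737915039 z 0.02330233640204029 -0.005823321348169918 1.1721440548409592
(0.006, array([223., 270.])) 2806 c [0.5775 0.1055] sz [0.3643 0.2597] ang 9.999215126037598 z 0.03151995343754455 -0.0069413588757405165 1.1721440548409592
(0.006, array([494., 231.])) 978 c [ 0.6358 -0.2724] sz [0.1354 0.5055] ang 10.29854965209961 z 0.01620862432362951 -0.004850915764475562 1.1721440548409592
(0.006, array([135., 222.])) 588 c [0.6663 0.4254] sz [0.042  0.0766] ang 51.62623596191406 z 0.05584611169336548 -0.0066297319639238295 0.06547120489789712
(0.006, array([337., 229.])) 903 c [ 0.6129 -0.0684] sz [0.1707 0.0819] ang 5.517729759216309 z 0.018289822131373992 -0.004923896775859672 1.1721440548409592
(0.006
[... 8796 characters left out ...]
 z 0.09908360146408551 0.018635665815833 0.104814646324175
(0.06, array([353., 299.])) 54 c [ 0.4894 -0.102 ] sz [0.0193 0.0197] ang 14.323607444763184 z 0.07287725442051657 0.010203941398766275 0.07803687139749693
(0.06, array([511., 311.])) 507 c [ 0.5016 -0.2834] sz [0.4937 0.0588] ang 78.03089141845703 z 0.1050638827846077 -0.004554806611757084 1.1721440548409592
(0.06, array([  7., 332.])) 45 c [0.4241 0.6068] sz [0.0098 1.3006] ang 9.272113800048828 z 0.06777509778925248 -0.7445760630962924 1.1721440548409592
(0.06, array([575., 395.])) 890 c [ 0.3511 -0.3648] sz [0.7324 0.1273] ang 72.13446807861328 z 0.09811854150471581 0.06192132191070056 1.1721440548409592
[ 0.524  -0.0358  1.1721]
```

The top view shows the arm from (209,195), its dowel end, to (235,342). The largest post is at (418,270), between the tin (407,226) and the offcut (421,314). The small look-alike posts are at (337,228) and (352,298), and the pencil (262–272, 225–287) is about 10 cm from the arm. Next I'll refine the arm and post poses.

```bash
python3 - <<'E'
from h import *
np.set_printoptions(precision=4,suppress=True)
d=np.load('pics/top0.npy');P=cloud('top',d)
def fit(x0,x1,y0,y1,z0,z1,lab):
    M=(d>0)&(P[...,0]>x0)&(P[...,0]<x1)&(P[...,1]>y0)&(P[...,1]<y1)&(P[...,2]>z0)&(P[...,2]<z1)
    q=P[M]; r=cv2.minAreaRect(q[:,:2].astype(np.float32)); b=cv2.boxPoints(r)
    print(lab,len(q),'c',np.array(r[0]),'mean',q.mean(0),'sz',np.array(r[1]),'ang',r[2])
    return q
a=fit(.3,.85,.13,.33,.025,.037,'arm')
fit(.3,.85,.13,.33,.038,.05,'dowel')
c=a[:,:2]-a[:,:2].mean(0);print('dir',np.linalg.svd(c,full_matrices=False)[2][0])
for z in (.09,.094): fit(.5,.61,-.31,-.2,z,.11,'posttop')
fit(.47,.63,-.33,-.16,.018,.03,'base')
print([ (np.mean(x),np.std(x)) for x in zip(*[np.r_[m.current_force(),m.current_ft_torque()] for _ in range(20)])], m.current_time())
E
```

```text
arm 2557 c [0.5619 0.2131] mean [0.5567 0.2114 0.0317] sz [0.3601 0.0419] ang 11.087235450744629
dowel 30 c [0.5925 0.2181] mean [0.6963 0.2379 0.0411] sz [0.2911 0.0273] ang 12.129561424255371
dir [-0.9814 -0.1919]
posttop 108 c [ 0.5559 -0.2435] mean [ 0.5558 -0.243   0.0996] sz [0.0222 0.0225] ang 6.738495349884033
posttop 104 c [ 0.5559 -0.2436] mean [ 0.5558 -0.2434  0.0999] sz [0.0222 0.0222] ang 6.738495349884033
base 1606 c [ 0.5408 -0.2461] mean [ 0.5547 -0.2422  0.0241] sz [0.1304 0.101 ] ang 9.21763801574707
[(np.float64(1.0153150463473288), np.float64(0.0)), (np.float64(-0.8394606857374394), np.float64(1.1102230246251565e-16)), (np.float64(0.18589813643344383), np.float64(5.551115123125783e-17)), (np.float64(-0.017330536839861417), np.float64(3.469446951953614e-18)), (np.float64(0.061492069472364616), np.float64(0.0)), (np.float64(0.003105816842637102), np.float64(4.336808689942018e-19))] 0.55
```

```bash
cat >> h.py <<'E'
np.set_printoptions(precision=4,suppress=True)
C=np.array([.5619,.2131]); U=np.array([np.cos(.1933),np.sin(.1933)])
def Rt(yaw,s=1):
    x=np.array([np.cos(yaw),np.sin(yaw),0])*s; z=np.array([0,0,-1.]); return np.stack([x,np.cross(z,x),z],1)
def ft(n=25,dt=.03):
    a=[]
    for _ in range(n): m.dwell(dt); a.append(np.r_[m.current_force(),m.current_ft_torque()])
    a=np.array(a); return a.mean(0),a.std(0)/n**.5
E
python3 - <<'E'
from h import *
print(m.current_tcp_rot())
best=None
for s in (1,-1):
    R=Rt(.1933,s)
    for p in ([*C,.1],[*C,.004],[.5558,-.2433,.2]): print(s,m.inverse_kinematics(p,R))
R=Rt(.1933,1)
if m.inverse_kinematics([*C,.004],R) is None or abs(m.inverse_kinematics([*C,.1],R)[5])>2: R=Rt(.1933,-1)
m.move_ptp([*C,.12],R)
m.move_l([*C,.03],max_speed=.15)
f0,e0=ft(); print('tare',f0,e0,m.current_time())
m.move_l([*C,.004],max_speed=.06)
m.set_gripper(0.0,60); print(m.current_grip_width(),m.current_grip_force(),m.current_ee_pos(),m.current_time())
m.dwell(.1)
m.move_l([*C,.03],max_speed=.05)
f1,e1=ft(); print('load',f1-f0,e1,m.current_time())
W=-(f1-f0)[2]; dM=(f1-f0)[3:5]; r=np.array([dM[1],-dM[0]])/W
print('W',W,'r',r,'along',r@U, 'across',r@[-U[1],U[0]])
im,d=shot('wrist','w1'); np.save('f0.npy',f0)
shot('scene','s1')
E
```

```text
[[ 0.9545  0.2982 -0.    ]
 [ 0.2982 -0.9545  0.0001]
 [ 0.     -0.0001 -1.    ]]
1 [ 0.285   0.5514  1.5995 -0.      0.9907  1.6625]
1 [ 0.285   0.689   1.6416 -0.      0.811   1.6625]
1 [-0.4893  0.4504  1.4938 -0.      1.1974  0.8882]
-1 [ 0.285   0.5514  1.5995 -0.      0.9907 -1.4791]
-1 [ 0.285   0.689   1.6416 -0.      0.811  -1.4791]
-1 [-0.4893  0.4504  1.4938 -0.      1.1974 -2.2534]
tare [-0.0944  0.0452  0.0081 -0.0192 -0.0025  0.0012] [0.0963 0.1074 0.0913 0.0066 0.006  0.006 ] 5.0917
0.001595505573332143 0.0 [0.5619 0.2131 0.004 ] 6.4417
load [-0.0317 -0.0621  0.0598  0.0211 -0.0003  0.0053] [0.0876 0.0845 0.1173 0.0058 0.0047 0.0052] 8.0417
W -0.05976543096908627 r [0.0056 0.3534] along 0.07335378939558115 across 0.3457551785079473
```

View pics/s1.png

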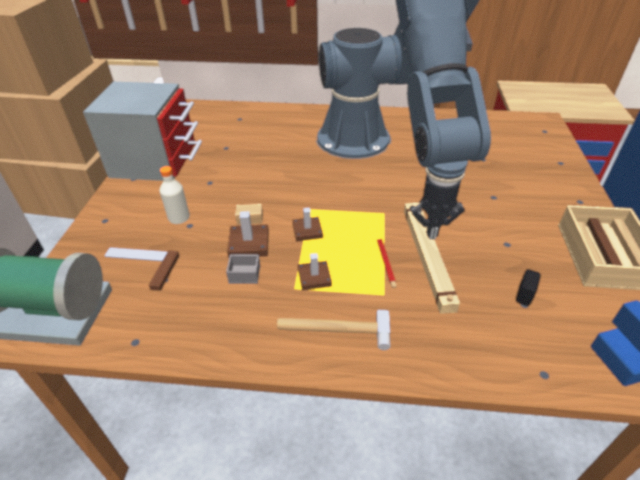

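View pics/w1.png

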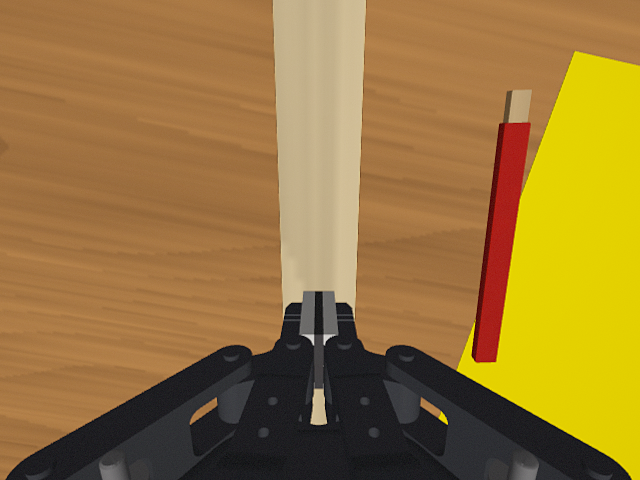

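The wrist view shows the fingers shut above the arm at about (318,300), so the grasp missed. In the scene view the arm looks unmoved. I'll check the heights and the arm's pose before trying again.

```bash
python3 - <<'E'
from h import *
print(m.current_ee_pos(),m.current_qpos(),m.current_grip_width(),m.current_force())
print(m.current_tcp_rot())
d=np.load('pics/w1.npy');P=cloud('wrist',d)
for u,v in [(318,100),(318,200),(318,250),(318,280),(300,280),(310,300),(330,300),(295,315),(318,410),(318,295),(200,200),(485,350)]: print((u,v),P[v,u],d[v,u])
im,d=shot('top','t2');P=cloud('top',d)
M=(d>0)&(P[...,0]>.3)&(P[...,0]<.85)&(P[...,1]>.12)&(P[...,1]<.30)&(P[...,2]>.025)&(P[...,2]<.037)
q=P[M];r=cv2.minAreaRect(q[:,:2].astype(np.float32));print(r)
E
```

```text
[0.5619 0.2131 0.03  ] [ 0.285   0.6491  1.6345 -0.      0.858   1.6625] -0.003292276111906972 [-0.1081  0.4582 -0.6787]
[[ 0.9814  0.1921 -0.    ]
 [ 0.1921 -0.9814 -0.    ]
 [-0.      0.     -1.    ]]
(318, 100) [0.6486 0.2292 0.032 ] 0.1643255
(318, 200) [0.6033 0.2203 0.033 ] 0.17748874
(318, 250) [0.5776 0.2153 0.0331] 0.1853343
(318, 280) [0.5607 0.212  0.0322] 0.1913664
(300, 280) [0.5586 0.2214 0.0317] 0.19194879
(310, 300) [0.6377 0.2268 0.2081] 0.0
(330, 300) [0.5731 0.2094 0.078 ] 0.14418584
(295, 315) [0.5666 0.2222 0.0832] 0.14047852
(318, 410) [0.477  0.1955 0.0327] 0.21682386
(318, 295) [0.5717 0.2141 0.0726] 0.14949708
(200, 200) [0.5837 0.2868 0.0012] 0.20971407
(485, 350) [0.5232 0.0949 0.0092] 0.23128171
((0.5618166327476501, 0.2128225713968277), (0.3601038455963135, 0.04137912392616272), 11.044412612915039)
```

```bash
python3 - <<'E'
from h import *
for cam,name in (('scene','s1'),('wrist','w1'),('top','t2')):
    c=m.get_calibration(cam);K=np.array(c['camera_matrix']);R=np.array(c['R']);t=np.array(c['t'])
    im=cv2.imread(f'pics/{name}.png'); print(cam,-R.T@t)
    for z,col in ((.03,(0,0,255)),(.05,(0,255,0)),(.07,(255,0,0))):
        p=K@(R@np.array([.5619,.2131,z])+t); p=p[:2]/p[2]; print(z,p)
        cv2.circle(im,tuple(int(round(x)) for x in p),1 if cam!='wrist' else 4,col,-1)
    if cam=='scene': a=cv2.resize(im[170:270,370:500],(650,500),interpolation=cv2.INTER_NEAREST)
cv2.imwrite('pics/cs.png',a)
# depth of fingers in wrist: 
d=np.load('pics/w1.npy');P=cloud('wrist',d)
for v in range(288,345,5): print(v,P[v,308],P[v,330])
# scene depth
d=np.load('pics/s1.npy');P=cloud('scene',d)
M=(d>0)&(np.hypot(P[...,0]-.5619,P[...,1]-.2131)<.03)
q=P[M]; print(np.histogram(q[:,2],bins=np.arange(0,.2,.01)))
E
```

```text
scene [1.4169 0.0369 0.8203]
0.03 [428.578  247.6854]
0.05 [429.7998 241.7251]
0.07 [431.0513 235.6201]
wrist [0.6377 0.2268 0.2081]
0.03 [316.364  275.8639]
0.05 [316.1187 292.3131]
0.07 [315.813  312.8079]
top [ 0.524  -0.0358  1.1721]
0.03 [220.5097 267.2687]
0.05 [218.661  266.9762]
0.07 [216.7455 266.6731]
288 [0.5553 0.2164 0.0328] [0.5575 0.2048 0.0326]
293 [0.5709 0.2182 0.0708] [0.5734 0.2093 0.0723]
298 [0.5714 0.2181 0.0764] [0.573  0.2093 0.0761]
303 [0.5715 0.218  0.0807] [0.5731 0.2095 0.0807]
308 [0.5706 0.2178 0.0832] [0.5728 0.2095 0.0843]
313 [0.5704 0.2176 0.0866] [0.5733 0.2098 0.089 ]
318 [0.5718 0.2177 0.0928] [0.5725 0.2097 0.0912]
323 [0.571  0.2175 0.0949] [0.5727 0.2099 0.0952]
328 [0.5712 0.2175 0.0984] [0.573 0.21  0.099]
333 [0.572  0.2175 0.1029] [0.5732 0.2102 0.1025]
338 [0.5724 0.2175 0.1064] [0.5739 0.2105 0.1067]
343 [0.5724 0.2174 0.1093] [0.5729 0.2103 0.1079]
(array([ 27,  22,  60, 204,   0,   0,   6,  38,  37,  42,  35,  95,  66,
        50,  65,  69,  93,  66,   6]), array([0.  , 0.01, 0.02, 0.03, 0.04, 0.05, 0.06, 0.07, 0.08, 0.09, 0.1 ,
       0.11, 0.12, 0.13, 0.14, 0.15, 0.16, 0.17, 0.18, 0.19]))
```

View pics/cs.png

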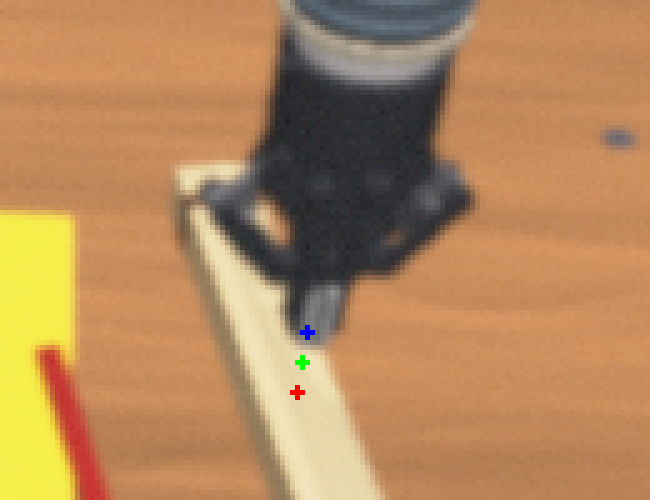

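Both cameras put the shut fingertips at z≈0.069 (blue mark at (307,332) in the crop), while the reported TCP is z=0.030. The real fingertips are therefore about 39 mm short of the reported TCP, and the gripper closed above the arm without touching it. I'll correct by −0.039 in z and descend in guarded steps.

```bash
cat >> h.py <<'E'
DZ=-.039   # reported TCP lies 39 mm beyond the real fingertips
def offs(f0,f1):
    W=-(f1-f0)[2]; r=np.array([(f1-f0)[4],-(f1-f0)[3]])/W
    print('W',W,'along',r@U,'across',r@[-U[1],U[0]]); return W,r@U
E
python3 - <<'E'
from h import *
f0=np.load('f0.npy')
m.set_gripper(1.0,60)
ok=True
for z in (.02,.01,.005):
    m.move_l([*C,z+DZ],max_speed=.05)
    f,_=ft(6,.02); print(z,f-f0)
    if abs(f[2]-f0[2])>4: ok=False; break
if ok:
    m.set_gripper(0.0,60); print(m.current_grip_width(),m.current_grip_force(),m.current_time())
    if m.current_grip_width()>.3:
        m.move_l([*C,.018+DZ],max_speed=.03)
        f1,e1=ft(); print(f1-f0,e1); offs(f0,f1)
        print(m.current_grip_width(),m.current_time()); shot('wrist','w3')
        d=np.load('pics/w3.npy');P=cloud('wrist',d); print([P[v,318] for v in (20,100,200)])
E
```

```text
0.02 [ 0.0038 -0.0996 -0.1682  0.028   0.0079  0.0276]
0.01 [-0.0904  0.0178  0.0637  0.0061  0.016   0.0102]
0.005 [ 0.2382 -0.093   0.0875  0.0052  0.0008 -0.0055]
0.460426281889861 62.23430156707764 11.5
[ 0.2691 -0.0384 -6.4854 -0.0356  0.2957  0.0087] [0.0962 0.0821 0.0874 0.0053 0.0056 0.0055]
W 6.485374744610198 along 0.045806504133464265 across -0.003368247154628374
0.45662948770091194 12.9167
[array([0.6649, 0.2323, 0.0445]), array([0.6447, 0.2283, 0.0451]), array([0.6157, 0.2226, 0.0452])]
```

The grasp holds, with W=6.5 N, which is within the stated range. The balance point is about 46 mm toward the dowel. I'll regrip there and check.

```bash
python3 - <<'E'
from h import *
s=.046
m.move_l([*C,.006+DZ],max_speed=.03); m.move_l([*C,.0045+DZ],max_speed=.01)
m.set_gripper(1.0,60)
p=C+s*U
m.move_l([*p,.005+DZ],max_speed=.08)
f0,_=ft(25)
m.set_gripper(0.0,60); print(m.current_grip_width(),m.current_grip_force())
m.move_l([*p,.018+DZ],max_speed=.03)
f1,e1=ft(60); print(f1-f0,e1); offs(f0,f1)
print(m.current_ee_pos(),m.current_time()); np.save('f0.npy',f0)
im,d=shot('top','t4');P=cloud('top',d)
M=(d>0)&(P[...,0]>.3)&(P[...,0]<.85)&(P[...,1]>.12)&(P[...,1]<.30)&(P[...,2]>.035)&(P[...,2]<.055)
q=P[M];r=cv2.minAreaRect(q[:,:2].astype(np.float32));print(r)
A=np.c_[(q[:,:2]-C)@U,np.ones(len(q))];print('slope',np.linalg.lstsq(A,q[:,2],rcond=None)[0])
E
```

```text
0.45802180379554047 62.946553230285645
[-0.0041 -0.0777 -6.4891 -0.0174  0.0055 -0.0001] [0.0705 0.0688 0.0538 0.0039 0.0042 0.0037]
W 6.489142886986742 along 0.0013447215519864725 across 0.002462509136627279
[ 0.607   0.2219 -0.021 ] 18.975
((0.5642690658569336, 0.20344428718090057), (0.36074692010879517, 0.04968752712011337), 13.263519287109375)
slope [0.0008 0.0445]
```

Balance is confirmed within about 1.3 mm of the grip, and the slope is 0.0008, so the arm is level. Now I'll carry it to the post.

```bash
python3 - <<'E'
from h import *
T=np.array([.5558,-.2433])-.0013*U
p=C+.046*U; off=DZ+.005     # cmd z = underside z + off
m.move_l([*p,.155+off],max_speed=.12)
m.move_l([*T,.155+off],max_speed=.15)
m.dwell(.3); fr,e=ft(30); print('hover',fr-np.load('f0.npy'),m.current_time())
shot('scene','s5'); shot('top','t5')
m.move_l([*T,.108+off],max_speed=.08)
m.dwell(.2); fr,e=ft(20); print('pre',fr-np.load('f0.npy'))
z=.107
while z>.094:
    m.move_l([*T,z+off],max_speed=.02); f,_=ft(8,.02); print(round(z,4),(f-fr))
    if (f-fr)[2]>4: break
    z-=.001
print(m.current_time(),m.current_grip_force())
shot('scene','s6')
E
```

```text
hover [ 0.1351  0.0125 -6.8035 -0.0073  0.0006  0.004 ] 24.9333
pre [ 0.1915 -0.236  -6.5551 -0.0083 -0.0027  0.0019]
0.107 [ 0.0287 -0.1042  0.0197 -0.0005  0.0007 -0.0023]
0.106 [-0.2665  0.0624  0.1015 -0.0225 -0.006   0.0093]
0.105 [-0.0342  0.4828 -0.0055  0.0048  0.0109  0.0124]
0.104 [-0.3779  0.1767 -0.0903 -0.0065  0.0062 -0.0034]
0.103 [ 0.2041  0.188   0.1619 -0.0034 -0.      0.0134]
0.102 [-0.1185  0.4173 -0.1495 -0.0005  0.0052 -0.0029]
0.101 [-0.4595 -0.0088  0.2306 -0.0016 -0.0083 -0.0129]
0.1 [-0.3885  0.3182  3.4467  0.0493  0.0656  0.0041]
0.099 [-4.4155  2.4288 14.1994  0.385   0.7576 -0.0022]
30.0833 63.5904335975647
```

```bash
python3 - <<'E'
from h import *
T=np.array([.5558,-.2433])-.0013*U; off=DZ+.005
m.move_l([*T,.0998+off],max_speed=.01); f,_=ft(15,.02); print(f-np.load('f0.npy'),m.current_time())
im,_=shot('scene','s7'); t=cv2.imread('pics/s7.png')
cv2.imwrite('pics/c7.png',cv2.resize(t[110:310,110:350],(720,600)))
E
```

```text
[-3.321   1.6133  4.8581  0.2743  0.5626  0.0098] 30.6333
```

View pics/c7.png

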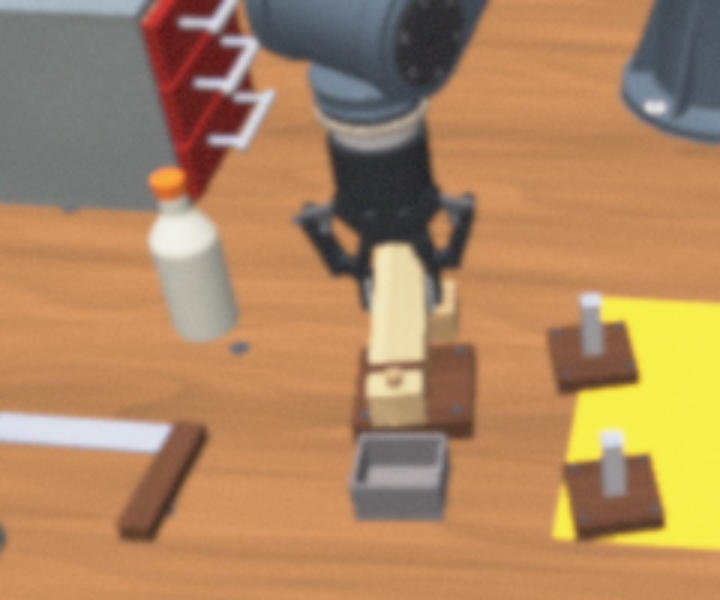

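The crop shows the arm held level over the post, dowel up, with the tin and offcut clear of it. I'll ease off the press, then open in small steps while watching the forces.

```bash
python3 - <<'E'
from h import *
T=np.array([.5558,-.2433])-.0013*U; off=DZ+.005; f0=np.load('f0.npy')
z=.0998
while z<.1012:
    z+=.0002; m.move_l([*T,z+off],max_speed=.01); f,_=ft(12,.02); print(round(z,4),f-f0)
    if (f-f0)[2]<0: break
g0=m.current_grip_width()
for k in (.01,.02,.03,.045,.06,.09,.13):
    m.set_gripper(g0+k); f,_=ft(4,.02); print(k,m.current_grip_width(),m.current_grip_force(),f-f0)
print(m.current_time())
im,d=shot('wrist','w8');P=cloud('wrist',d)
shot('scene','s8')
print([P[v,320] for v in (20,60,100,150,200,250)])
E
```

```text
0.1 [-2.7772  1.51    5.2472  0.2694  0.4963  0.0131]
0.1002 [-1.6194  0.6144  2.8622  0.1568  0.2822  0.0047]
0.1004 [ 0.7646 -0.2591 -2.4557 -0.0549 -0.1567 -0.0052]
0.01 0.468582624705226 0.17829319462180138 [ 0.2237  0.0619 -0.1066  0.0451  0.0184 -0.0069]
0.02 0.4832923270277647 0.0 [ 0.114  -0.3571 -0.3912 -0.024   0.0272  0.034 ]
0.03 0.48815930237133864 0.0 [ 0.3038 -0.2197 -0.0286 -0.0222  0.0289  0.0192]
0.045 0.5071372538640445 0.0 [ 0.3483 -0.4408  0.1098  0.0036  0.0021  0.0061]
0.06 0.5175966587851617 0.0 [ 0.0358 -0.0598 -0.0936 -0.0027  0.0045  0.0356]
0.09 0.5468280038051364 0.0 [ 0.1927 -0.1921  0.0425  0.0191  0.0006  0.0093]
0.13 0.5890321762403146 0.0 [ 0.3926 -0.4814  0.1483  0.0118 -0.0162 -0.0192]
34.0167
[array([ 0.6574, -0.2249,  0.1327]), array([ 0.6477, -0.2268,  0.1326]), array([ 0.6375, -0.2289,  0.1314]), array([ 0.6236, -0.2316,  0.1334]), array([ 0.6084, -0.2346,  0.1325]), array([ 0.5922, -0.2378,  0.133 ])]
```

Released, and the arm is level with its top at z=0.133. Next I'll retreat and verify.

```bash
python3 - <<'E'
from h import *
T=np.array([.5558,-.2433])-.0013*U
m.set_gripper(1.0)
m.move_l([*T,.10],max_speed=.05); m.move_l([*T,.24],max_speed=.12)
m.move_ptp([.30,-.10,.30],m.current_tcp_rot()); m.dwell(1.0)
im,d=shot('top','t9');P=cloud('top',d); d0=np.load('pics/top0.npy'); im0=cv2.imread('pics/top0.png')[:,:,::-1]
M=(d>0)&(P[...,0]>.3)&(P[...,0]<.85)&(P[...,1]>-.35)&(P[...,1]<-.15)&(P[...,2]>.115)&(P[...,2]<.15)
q=P[M];print(len(q),cv2.minAreaRect(q[:,:2].astype(np.float32)))
A=np.c_[q[:,:2]-[.5558,-.2433],np.ones(len(q))];print('plane',np.linalg.lstsq(A,q[:,2],rcond=None)[0])
for n in ['screw_tin','offcut','pencil','hammer','try_square','glue_bottle','tape_measure']:
    r=m.look_for('top',n); print(n,r and np.array(r[0]['at']))
t=im.copy(); cv2.imwrite('pics/t9v.png',t[:,:,::-1]); print(m.current_time())
E
```

```text
3340 ((0.5096473097801208, -0.2521580457687378), (0.35982048511505127, 0.042272068560123444), 11.113409996032715)
plane [ 0.0139 -0.0655  0.1319]
screw_tin []
offcut [ 0.453  -0.2378  0.037 ]
pencil [0.5924 0.1095 0.0075]
hammer [0.8066 0.0282 0.0207]
try_square [ 0.6373 -0.454   0.0089]
glue_bottle [ 0.4689 -0.4475  0.1104]
tape_measure [0.6719 0.4199 0.0582]
39.25
```

View pics/t9v.png

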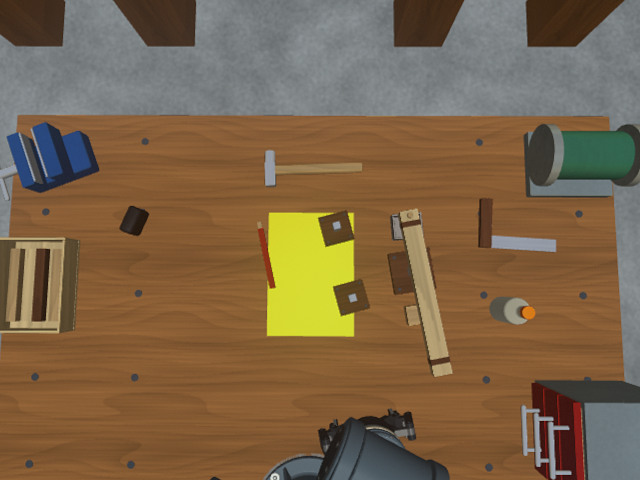

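The top view shows the arm across the post, from its dowel end at (410,215) to (440,370). It's level along its length, and the bystanders are where they were. The robot is clear of everything.

```bash
python3 -c "
from bench import manip as m
print(m.sign_off(), m.current_time())"
```

```text
the job is handed in; nothing more can be done
the job is handed in; nothing more can be done
```

The crane arm lies level and steady on the largest post, dowel up, with its balance point (about 47 mm from mid-length, towards the dowel) over the post top; the robot is clear, the other things on the bench look undisturbed (the tin is partly hidden under the arm), and the job was handed in at about 39 s.

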